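Load a specimen cassette and dock it at the top of its loading ramp

TASK

Put the red specimen mount flat into the empty pocket of the white cassette that lies at the foot of the loading ramp. Then push the loaded cassette gently up the ramp, fully home against the sprung top stop, until the spring catch has snapped out behind it, and leave it held there between catch and stop with both specimens flat in their pockets. Do not ram it or press hard on it, and leave the other things on the bench where they are.

Things in the scene. Friction and masses are not known exactly. Their poses are not given: they have to be found in the camera images.
- ramp: Loading ramp, fixed: an inclined grey deck, 286 x 92 mm, on a dark base plate, rising at 0.14 rad (8 degrees). Origin on the sliding surface at the middle of the low end, 12 mm above the bench; x runs uphill along the surface, z is square to it. Two steel guides 12 mm high stand 59 mm apart (inner faces at y = +-29.5 mm), flaring to 72 mm over the lowest 50 mm.
- setting (a point): Point on the deck at x = 118 mm on the inner face of the +y guide. A bright L-shaped slide with black clamp knob (25 mm high), outside that guide, carries the catch and, on a 22 mm high block across the top, the stop. It is clamped anywhere in a 24 mm range, not measured: the catch's square uphill face is 0 to 24 mm uphill of this point, the untouched stop's face 83.5 mm beyond it.
- cassette: White plastic cassette, 86 (x) x 56 (y) x 16 mm, about 0.3 kg, loose on the deck, its rear 13 to 31 mm from the low end. Origin at the centre of its underside; +x end goes uphill first. Two round pockets 35 mm wide and 11 mm deep open upward, at x = -16.5 mm (empty) and +21.5 mm (cream mount). 1.5 mm play at each side between the guides. Friction holds it on the slope.
- pocket (a point): Centre of the floor of the cassette's empty rear pocket, 11 mm below the cassette's top face.
- rear (a point): Centre of the cassette's plain rear face (blue band), 8 mm above its underside, 43 mm behind its origin: the place to push. Pushed here the cassette straightens itself between the guides. Axes as the cassette.
- catch (a joint): Brass spring catch, a wedge-nosed bolt 8 mm high standing 7 mm into the channel through the +y guide. Value in m: 0 = fully out, grows as it is pushed aside. The passing cassette pushes it in 4 to 7 mm (a bump of a few N, then drag); it snaps out behind the cassette's rear once the stop is pushed in about 3 mm, and keeps it from sliding back.
- stop (a joint): Sprung top stop, a rubber-faced plunger 15 mm across that meets the middle of the cassette's front. Value in m: 0 = untouched, grows as pushed in, 6 mm at its hard end. Spring 1 N per mm, 4 N preload: adds 7 N when the catch snaps out, 10 N at the hard end, to 2 to 5 N of sliding friction. Behind the catch it stays pushed in 2 to 3 mm.
- mount_red: Red resin specimen mount, an upright disc 30 mm across and 22 mm high, 26 g, standing on the bench. Origin at the centre of its underside.
- mount_cream: Cream specimen mount, 30 mm across and 22 mm high, already in the front pocket of the cassette. Origin at the centre of its underside.
- mount_blue: Blue specimen mount, 30 mm across, 16 mm high, standing on the bench near the red one: not to be moved. Origin under its centre.
- mount_green: Green specimen mount, 30 mm across, 19 mm high, standing on the bench near the red one: not to be moved. Origin under its centre.
- petri_dish: Clear petri dish, 64 mm across and 14 mm high, on the bench beyond the top of the ramp: not to be moved. Origin under its centre.

How it is judged:
On the way:
1. the red mount stands flat in the rear pocket while the cassette is still on the lower part of the ramp (x of mount_red in the frame of cassette between -0.0205 and -0.0125 m and y of mount_red in the frame of cassette between -0.004 and 0.004 m and z of mount_red in the frame of cassette between 0.003 and 0.007 m and angle between the z axis of mount_red and the z axis of cassette, either way round below 0.08 rad and x of cassette in the frame of ramp below 0.11 m), for 0.2 s.
At the end, for the whole second after the job is handed in: Cassette at rest flat on the deck at the top of the ramp, pressing the stop in by more than 1 mm, with the catch out behind it (less than 2.5 mm pushed in); red mount in the rear pocket and cream mount in the front one, each within 4 mm of the pocket's centre, down to within 2 mm of its floor, flat (x of cassette in the frame of ramp above 0.155 m and value of joint stop above 0.001 m and value of joint catch below 0.0025 m and angle between the x axis of cassette and the x axis of ramp, either way round below 0.06 rad and linear speed of cassette below 0.01 m/s and z of cassette in the frame of ramp between -0.003 and 0.003 m and x of mount_red in the frame of cassette between -0.0205 and -0.0125 m and y of mount_red in the frame of cassette between -0.004 and 0.004 m and z of mount_red in the frame of cassette between 0.003 and 0.007 m and angle between the z axis of each of mount_red, mount_cream and the z axis of cassette, either way round below 0.08 rad and x of mount_cream in the frame of cassette between 0.0175 and 0.0255 m and y of mount_cream in the frame of cassette between -0.004 and 0.004 m and z of mount_cream in the frame of cassette between 0.003 and 0.007 m); the robot touches nothing.
It fails at once if the cassette is pressed against the ramp, guides, catch or stop with more than 30 N (contact force between cassette and ramp above 30 N).
It fails at once if the blue or green mount or the petri dish is moved by more than 20 mm (distance of any of mount_blue, mount_green, petri_dish from where it was at the start of the episode above 0.02 m).
It also fails if it takes over 58 s, if anything falls off the work surface, if the arm or the gripper's body presses on something with over 40 N, if the wrist force passes 120 N, or if a joint passes its speed limit or range.

ROBOT

A 6-joint arm with a two-finger parallel gripper is mounted at the origin on a cart in front of the work surface, level with it; the furniture and walls round the work are solid. World frame = base frame: x ahead of the robot, y to its left, z up, the work surface at z = 0. Lengths are in m, angles in rad, forces in N, time in s.
With the tool pointing down it reaches from about 0.275 to 0.975 m from the base axis. Payload 8.4 kg.
Tool frame: the origin (TCP) lies midway between the tips of the shut fingers; the grasp point (between the pads) lies 19 mm behind it; z points along the fingers, y is the line along which they close (so a half turn about z gives the same grasp; the last joint's range is limited). The gripper opens to 92 mm and grips with 3 to 60 N. Pads are 20 mm wide; open, the fingers measure 128 mm over their backs; the gripper's body (75 mm by 189 mm) begins 69 mm behind the grasp point.
Start: joints at [1.339, 0.353, 1.633, -0, 1.155, -0.002], TCP at [0.142, 0.609, 0.215] pointing down, gripper open.
Joint ranges: [-2.63, 2.63], [-0.92, 2.1], [0.06, 2.66], [-1.3, 4.44], [0, 2.69], [-3.02, 3.02]. Speed limits (rad/s): [2.22, 2.22, 2.79, 3.14, 3.14, 3.14].

INTERFACE

Orientations are given as [roll, pitch, yaw] about the fixed x, y, z axes, in that order (R = Rz(yaw) Ry(pitch) Rx(roll)).
In Python, from bench import ctrl gives the robot as it stands.
- The arm moves only by the shell command python3 shift.py FILE [FORCE], which reads ROWS from the file FILE. ROWS is a JSON list of rows, 1 to 5 of them, each an object with the fields finger_gap (the finger opening in m), xyz (a list: dx, dy, dz in m), r (a list: a rotation vector rx, ry, rz in rad); a field left out counts as zero (the opening has to be given); each row shifts and turns the commanded pose from where the row before left it, along the tool's axes as they then stand; what a row does not reach is not made up. A row lasts 1/12 s, in which the tool goes at most 0.0417 m and 0.125 rad, less where a joint would pass 70% of its speed; a pose out of reach is approached as far as the arm can. The fingers move at their own pace and stop on an object; FORCE is the grip in N (left out, the last holds). Time passes only in rows, so rows that do not move let the fingers close. It prints the time, the measured TCP pose, the force, the opening and the grip force at its end. Input that does not fit is refused with a message, and nothing moves.
- ctrl.observe(): the state, without advancing time (a new reading comes with each control period).
- ctrl.snapshot(name): name is "scene" or "side" or "wrist"; returns a dict with "pixels" (384x512x3 uint8, red, green, blue), "vfov" (degrees; the focal length in pixels is half the picture's height over the tangent of half this angle, whatever the lens; pixels are square), "cx", "cy" (the principal point, pixels), "extrinsics" (4x4, takes a point from camera to world coordinates); the wrist camera has in their place "T_tool_cam" (4x4, takes a point from camera to tool coordinates, whose origin is the TCP and whose axes are the flange's). Camera axes: x right, y down, z forward; pixel columns grow to the right and rows downward; lengths in m; the calibration is good to about 2 mm. A picture is of the moment at which its call begins: read the wrist's pose just before it. There is no depth.
- ctrl.finish_job(): hands the job in; it is judged then, once.
The state is a dict: "t": time; "joint_pos": joint angles; "qvel": joint speeds; "effort": joint torques, N m; "ee_pos": TCP position; "tool_rot": TCP orientation; "force": force on the tool from outside, world axes, zero at the start; "ft_torque": the same for the moment, N m; "finger_gap": finger opening in m; "grasp_force": force on a finger pad.
Only numpy, scipy, OpenCV 4.12 (cv2) and the standard library are available. Lean on these libraries where they do the work, as an engineer would, in place of code of your own. Each camera call takes 0.05 s, during which the arm holds its last target. There are 200 camera calls.

## Working session

There is one attempt and no reset: what is moved stays moved. The work goes in short steps, Python scripts to look and compute and a shell command to move; the robot and the scene stay as the last step left them, time stands still between calls to the robot, and variables do not carry over. Pictures are saved under pics/ and viewed, at most 10 in all, crops included, and the job is handed in when it is done.

```bash
ls; mkdir -p pics
cat > h.py <<'E'
import numpy as np,cv2
from bench import ctrl
from scipy.spatial.transform import Rotation as R
def cam(n):
    o=ctrl.observe(); s=ctrl.snapshot(n); p=s['pixels']
    if n=='wrist':
        T=np.eye(4); T[:3,:3]=R.from_euler('xyz',o['tool_rot']).as_matrix() if np.size(o['tool_rot'])==3 else np.array(o['tool_rot']); T[:3,3]=o['ee_pos']; E=T@np.array(s['T_tool_cam'])
    else: E=np.array(s['extrinsics'])
    f=p.shape[0]/2/np.tan(np.radians(s['vfov'])/2)
    return p,f,s['cx'],s['cy'],E
def ray(c,u,v):
    p,f,cx,cy,E=c; d=E[:3,:3]@np.array([(u-cx)/f,(v-cy)/f,1]); return E[:3,3],d
def onz(c,u,v,z):
    o,d=ray(c,u,v); return o+d*(z-o[2])/d[2]
def proj(c,P):
    p,f,cx,cy,E=c; q=E[:3,:3].T@(np.asarray(P)-E[:3,3]); return np.array([cx+f*q[0]/q[2],cy+f*q[1]/q[2]])
def save(n,p): cv2.imwrite('pics/'+n,cv2.cvtColor(p,cv2.COLOR_RGB2BGR))
E
python3 - <<'E'
from h import *
a=cam('scene');b=cam('side')
print(ctrl.observe())
for c in(a,b): print(c[1:4],c[4].round(3).tolist())
w=cam('wrist');print(w[1:4],w[4].round(3).tolist())
save('a.png',a[0]);save('b.png',b[0]);save('w.png',w[0])
save('all.png',cv2.resize(np.vstack([np.hstack([a[0],b[0]]),np.hstack([w[0],w[0]*0])]),(800,600),interpolation=cv2.INTER_AREA))
E
```

```text
bench.py
pics
shift.py
{'t': 0.1, 'joint_pos': array([ 1.33861329e+00,  3.53547308e-01,  1.63403090e+00, -3.39640597e-05,
        1.15524179e+00, -2.41115845e-03]), 'qvel': array([-0.00076557, -0.00280921, -0.00096837,  0.00115033, -0.00138931,
        0.00060502]), 'effort': array([ 1.16765630e-03, -5.94904804e+01, -3.34931660e+01,  6.99505792e-02,
        1.85052480e-02, -7.58023975e-05]), 'ee_pos': array([0.14226284, 0.60813867, 0.21397086]), 'tool_rot': array([-3.14036524e+00,  2.80972201e-05,  2.91183452e+00]), 'force': array([ 0.2327078 ,  0.2567295 , -0.51781779]), 'ft_torque': array([-0.05347527, -0.02750323, -0.00450982]), 'grasp_force': 0.0, 'finger_gap': 0.09213263725682584}
(np.float64(373.0853082236895), 254.35932243814284, 192.06149859796554) [[0.849, -0.367, 0.379, 0.175], [-0.528, -0.578, 0.622, -0.678], [-0.009, -0.729, -0.685, 0.649], [0.0, 0.0, 0.0, 1.0]]
(np.float64(466.37585086369774), 254.2993186571523, 181.85766873202914) [[0.98, 0.136, -0.147, 0.62], [0.2, -0.64, 0.742, -0.779], [0.007, -0.757, -0.654, 0.625], [0.0, 0.0, 0.0, 1.0]]
(np.float64(318.5132611321236), 254.5689575724688, 185.68170207192256) [[0.228, 0.933, 0.279, 0.063], [0.974, -0.218, -0.067, 0.627], [-0.002, 0.287, -0.958, 0.385], [0.0, 0.0, 0.0, 1.0]]
```

View pics/all.png

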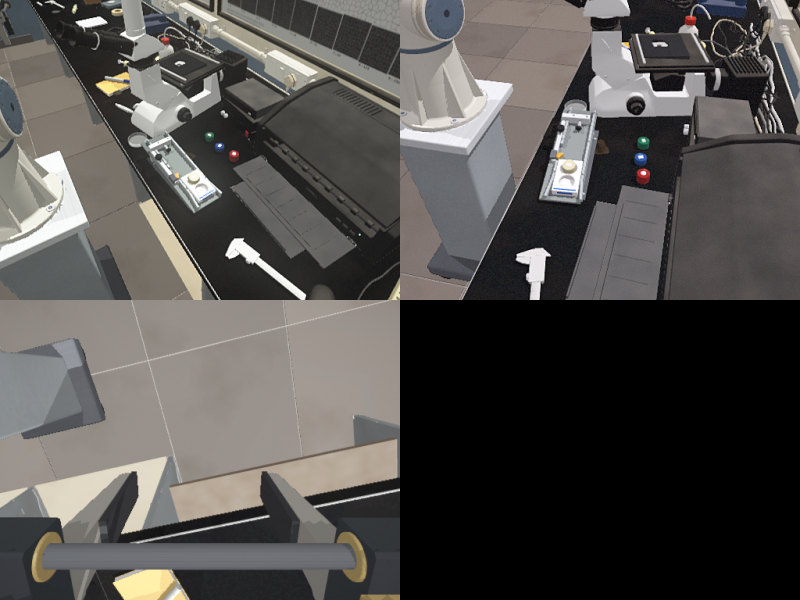

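The overview shows the ramp with the white cassette at scene px ≈(250,235) and side px ≈(210,230). The red, blue and green mounts are at scene px ≈(299,199), (281,188) and (267,174). Next I'll measure the mounts and zoom in on the ramp.

Run:
```python
from h import *
a=cam('scene');b=cam('side')
roi={'a':(250,320,150,220),'b':(270,350,160,250)}
hs={'red':((0,8),.022),'blue':((105,125),.016),'green':((65,90),.019)}
for k,((lo,hi),h) in hs.items():
  rs=[]
  for n,c in(('a',a),('b',b)):
    x0,x1,y0,y1=roi[n]; H=cv2.cvtColor(c[0],cv2.COLOR_RGB2HSV)
    m=((H[...,0]>=lo)&(H[...,0]<=hi)&(H[...,1]>110)&(H[...,2]>40)).astype(np.uint8); z=np.zeros_like(m); z[y0:y1,x0:x1]=m[y0:y1,x0:x1]
    N,L,S,C=cv2.connectedComponentsWithStats(z); i=1+np.argmax(S[1:,4]); hull=cv2.findContours((L==i).astype(np.uint8),0,1)[0][0]
    M=cv2.moments(cv2.convexHull(hull)); u,v=M['m10']/M['m00'],M['m01']/M['m00']
    print(k,n,S[i],(round(u),round(v)),onz(c,u,v,h/2).round(4)); rs.append(ray(c,u,v))
  (o1,d1),(o2,d2)=rs; A=np.stack([d1,-d2],1); s=np.linalg.lstsq(A,o2-o1,rcond=None)[0]; print('  tri',((o1+s[0]*d1+o2+s[1]*d2)/2).round(4))
A=cv2.resize(a[0][160:280,170:300],None,fx=4,fy=4,interpolation=cv2.INTER_CUBIC);save('ra.png',A)
B=cv2.resize(b[0][115:270,160:290],None,fx=3.8,fy=3.8,interpolation=cv2.INTER_CUBIC);save('rb.png',B)
```

```text
red a [293 192  13  15 131] (299, 199) [ 0.6077 -0.1778  0.011 ]
red b [302 215  18  21 163] (311, 225) [ 0.6065 -0.1784  0.011 ]
  tri [ 0.6066 -0.1792  0.0123]
blue a [275 182  12  12  80] (281, 187) [ 0.5957 -0.1164  0.008 ]
blue b [299 195  17  17 203] (307, 203) [ 0.5939 -0.1187  0.008 ]
  tri [ 0.5941 -0.119   0.0095]
green a [263 169  11   7  32] (268, 172) [ 0.6005 -0.0511  0.0095]
green b [304 175  16  17 192] (311, 183) [ 0.595  -0.0587  0.0095]
  tri [ 0.5956 -0.0595  0.014 ]
```

View pics/ra.png

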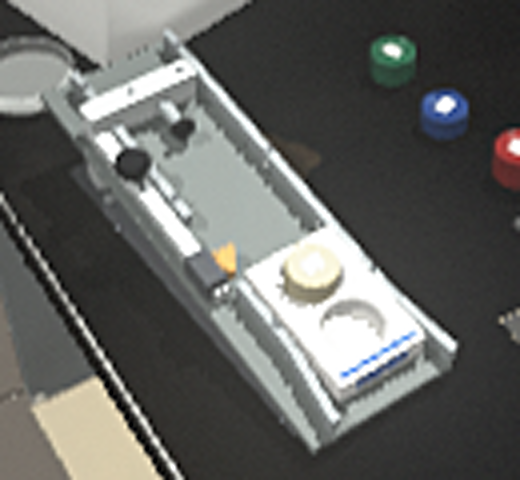

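View pics/rb.png

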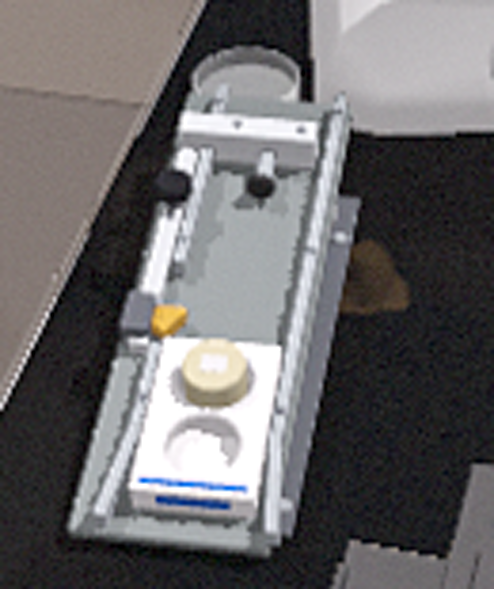

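The crops show the ramp running uphill away from both cameras. The cassette's blue band faces downhill and the empty pocket is the rear one. The brass catch is at scene crop (225,262), and the deck's low corners are at (315,450) and (450,362) there, or (70,535) and (275,553) in the side crop. Mounts: red at (0.607,-0.179), z mid 0.012, which matches its height.

Run:
```python
from h import *
a=cam('scene');b=cam('side')
fa=lambda x,y:(170+x/4-.4,160+y/4-.4); fb=lambda x,y:(160+x/3.8-.4,115+y/3.8-.4)
def tri(p,q):
  (o1,d1),(o2,d2)=ray(a,*fa(*p)),ray(b,*fb(*q)); s=np.linalg.lstsq(np.stack([d1,-d2],1),o2-o1,rcond=None)[0]
  return (o1+s[0]*d1+o2+s[1]*d2)/2, np.linalg.norm(o1+s[0]*d1-o2-s[1]*d2)
for n,p,q in [('lowL',(315,450),(70,535)),('lowR',(450,362),(275,553)),('cream top',(311,262),(214,358)),('stop face',(182,130),(262,187)),('pocket rim',(353,325),(203,446)),('catch',(225,262),(168,320)),('hornL',(335,420),(102,522)),('hornR',(452,352),(275,540))]:
  P,e=tri(p,q); print(n,P.round(4),round(e,4))
# white cassette top, orange catch masks in each view
for c,box in((a,(215,285,205,262)),(b,(190,240,200,255))):
  H=cv2.cvtColor(c[0],cv2.COLOR_RGB2HSV); x0,x1,y0,y1=box
  m=np.zeros(H.shape[:2],np.uint8); m[y0:y1,x0:x1]=((H[...,0]>105)&(H[...,0]<125)&(H[...,1]>110))[y0:y1,x0:x1]
  N,L,S,C=cv2.connectedComponentsWithStats(m); print('blue',S[1:].tolist(),C[1:].round(1).tolist())
```

```text
lowL [ 0.3931 -0.2939  0.0098] 0.0019
lowR [ 0.4849 -0.2826  0.0067] 0.0019
cream top [ 0.4397 -0.2137  0.0515] 0.0013
stop face [ 0.43   -0.0826  0.049 ] 0.001
pocket rim [ 0.4437 -0.2498  0.0321] 0.0005
catch [ 0.4062 -0.1775  0.0366] 0.0005
hornL [ 0.4079 -0.2899  0.0186] 0.0033
hornR [ 0.4852 -0.2832  0.0161] 0.0014
blue [[268, 245, 2, 2, 2], [271, 244, 1, 1, 1], [266, 247, 1, 1, 1], [263, 249, 1, 1, 1], [267, 249, 3, 2, 3], [271, 248, 1, 1, 1], [261, 250, 1, 1, 1], [256, 253, 1, 1, 1], [258, 252, 1, 1, 1], [262, 252, 3, 2, 3]] [[268.5, 245.5], [271.0, 244.0], [266.0, 247.0], [263.0, 249.0], [268.0, 249.7], [271.0, 248.0], [261.0, 250.0], [256.0, 253.0], [258.0, 252.0], [263.0, 252.7]]
blue [[197, 241, 24, 3, 26], [222, 243, 3, 1, 3], [201, 246, 19, 3, 29]] [[208.6, 241.9], [223.0, 243.0], [210.5, 246.9]]
```

Run:
```python
from h import *
a=cam('scene');b=cam('side')
for n,c,P in(('scene',a,[(170,137),(195,163),(207,171),(285,125),(178,175)]),('side',b,[(243,145),(256,150),(350,148),(382,143),(225,135)])):
  for u,v in P: print(n,(u,v),onz(c,u,v,0).round(3))
A=cv2.resize(a[0][0:190,60:330],None,fx=2.9,fy=2.9,interpolation=cv2.INTER_CUBIC);save('mic.png',A)
```

```text
scene (170, 137) [0.448 0.255 0.   ]
scene (195, 163) [0.458 0.1   0.   ]
scene (207, 171) [0.471 0.051 0.   ]
scene (285, 125) [0.779 0.122 0.   ]
scene (178, 175) [0.398 0.078 0.   ]
side (243, 145) [0.429 0.05  0.   ]
side (256, 150) [0.462 0.038 0.   ]
side (350, 148) [0.666 0.089 0.   ]
side (382, 143) [0.737 0.124 0.   ]
side (225, 135) [0.38 0.08 0.  ]
```

View pics/mic.png

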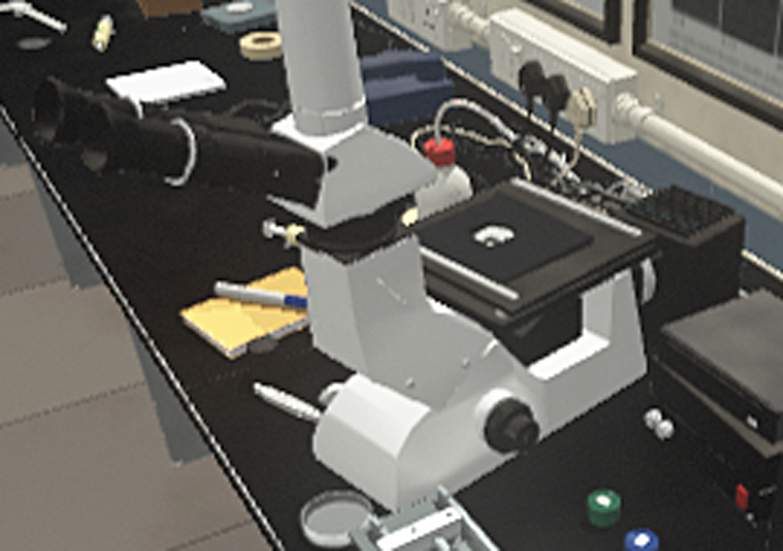

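The microscope blocks the direct swing. Its eyepieces reach towards the robot at mic crop (45,105), so I'll work out where they are.

Run:
```python
from h import *
a=cam('scene');b=cam('side')
f=lambda x,y:(60+x/2.9,y/2.9)
for n,p in(('eye tip',(40,95)),('eye tip bottom',(95,170)),('tube left',(285,20)),('head',(300,120)),('tube base R',(360,110))):
  print(n,[onz(a,*f(*p),z).round(3).tolist() for z in(.2,.3,.35,.4,.45)])
# neck bottom to eyepiece in side view
print([proj(b,P).round(0).tolist() for P in([.25,.25,.35],[.3,.2,.35],[.45,.15,.35],[.45,.15,.25])])
print([proj(a,P).round(0).tolist() for P in([.3,0,.3],[.3,.1,.5])])
```

```text
eye tip [[0.327, 0.691, 0.2], [0.293, 0.386, 0.3], [0.277, 0.233, 0.35], [0.26, 0.081, 0.4], [0.243, -0.071, 0.45]]
eye tip bottom [[0.328, 0.453, 0.2], [0.294, 0.201, 0.3], [0.277, 0.075, 0.35], [0.26, -0.051, 0.4], [0.243, -0.177, 0.45]]
tube left [[0.655, 0.786, 0.2], [0.549, 0.46, 0.3], [0.495, 0.297, 0.35], [0.442, 0.134, 0.4], [0.388, -0.029, 0.45]]
head [[0.546, 0.461, 0.2], [0.464, 0.208, 0.3], [0.422, 0.081, 0.35], [0.381, -0.046, 0.4], [0.34, -0.173, 0.45]]
tube base R [[0.612, 0.452, 0.2], [0.515, 0.2, 0.3], [0.466, 0.074, 0.35], [0.417, -0.051, 0.4], [0.369, -0.177, 0.45]]
[[180.0, -52.0], [196.0, -44.0], [263.0, -31.0], [262.0, 20.0]]
[[123.0, 95.0], [76.0, -36.0]]
```

View pics/b.png

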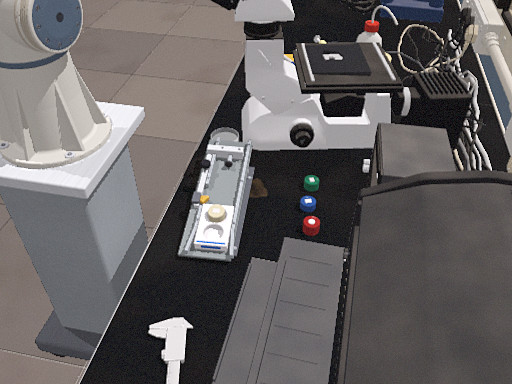

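The scene view rays put the eyepieces at x ≥ 0.28, z ≈ 0.3–0.36. In the side view the microscope stands at px (245–390, 0–150), with the mounts at px (311,183–225). I'll lift above the eyepieces, pull in and swing round the base.

```bash
echo '[{"finger_gap":0.092, "xyz":[0, 0, -0.04]}, {"finger_gap":0.092, "xyz":[0, 0, -0.04]}, {"finger_gap":0.092, "xyz":[0, 0, -0.04]}, {"finger_gap":0.092, "xyz":[0, 0, -0.04]}, {"finger_gap":0.092, "xyz":[0, 0, -0.04]}]' > m.json && python3 shift.py m.json 
echo '[{"finger_gap":0.092, "xyz":[0, 0, -0.04]}, {"finger_gap":0.092, "xyz":[0, 0, -0.04]}, {"finger_gap":0.092, "xyz":[0, 0, -0.04]}, {"finger_gap":0.092, "xyz":[0, -0.04, 0]}, {"finger_gap":0.092, "xyz":[0, -0.04, 0]}]' > m.json && python3 shift.py m.json
echo '[{"finger_gap":0.092, "xyz":[0, -0.04, 0]}, {"finger_gap":0.092, "xyz":[0, -0.04, 0]}, {"finger_gap":0.092, "xyz":[0, -0.04, 0]}, {"finger_gap":0.092, "xyz":[0, -0.04, 0]}, {"finger_gap":0.092, "xyz":[0, -0.04, 0]}]' > m.json && python3 shift.py m.json
```

```text
t: 0.97
ee_pos: [0.1423, 0.6082, 0.4167]
tool_rot: [3.141, 0.0, 2.912]
force: [0.0, 0.2, 0.0]
finger_gap: 0.0918
grasp_force: 0.0
t: 1.38
ee_pos: [0.1245, 0.5325, 0.5368]
tool_rot: [3.137, 0.0, 2.912]
force: [-0.4, -0.2, -0.1]
finger_gap: 0.092
grasp_force: 0.0
t: 1.8
ee_pos: [0.0781, 0.3339, 0.5344]
tool_rot: [3.141, 0.0, 2.912]
force: [0.5, 0.6, 1.1]
finger_gap: 0.0914
grasp_force: 0.0
```

```bash
echo '[{"finger_gap":0.06, "xyz":[-0.041, 0, 0], "r":[0, 0, 0.125]}, {"finger_gap":0.06, "xyz":[-0.041, 0, 0], "r":[0, 0, 0.125]}, {"finger_gap":0.06, "xyz":[-0.041, 0, 0], "r":[0, 0, 0.125]}, {"finger_gap":0.06, "xyz":[-0.041, 0, 0], "r":[0, 0, 0.125]}, {"finger_gap":0.06, "xyz":[-0.041, 0, 0], "r":[0, 0, 0.125]}]' > m.json && python3 shift.py m.json
echo '[{"finger_gap":0.06, "xyz":[-0.041, 0, 0], "r":[0, 0, 0.125]}, {"finger_gap":0.06, "xyz":[-0.041, 0, 0], "r":[0, 0, 0.125]}, {"finger_gap":0.06, "xyz":[-0.041, 0, 0], "r":[0, 0, 0.125]}, {"finger_gap":0.06, "xyz":[-0.041, 0, 0], "r":[0, 0, 0.125]}, {"finger_gap":0.06, "xyz":[-0.041, 0, 0], "r":[0, 0, 0.125]}]' > m.json && python3 shift.py m.json
```

```text
t: 2.22
ee_pos: [0.2589, 0.2416, 0.5346]
tool_rot: [3.141, 0.0, 2.282]
force: [0.4, 1.0, -0.2]
finger_gap: 0.0608
grasp_force: 0.0
t: 2.63
ee_pos: [0.3489, 0.0605, 0.5345]
tool_rot: [3.141, -0.0, 1.656]
force: [1.9, 1.1, -1.0]
finger_gap: 0.0599
grasp_force: 0.0
```

```bash
echo '[{"finger_gap":0.06, "xyz":[-0.032, 0.005, 0.02]}, {"finger_gap":0.06, "xyz":[-0.032, 0.005, 0.02]}, {"finger_gap":0.06, "xyz":[-0.032, 0.005, 0.02]}, {"finger_gap":0.06, "xyz":[-0.032, 0.005, 0.02]}, {"finger_gap":0.06, "xyz":[-0.032, 0.005, 0.02]}]' > m.json && python3 shift.py m.json
echo '[{"finger_gap":0.06, "xyz":[-0.032, 0.005, 0.02]}, {"finger_gap":0.06, "xyz":[-0.032, 0.005, 0.02]}, {"finger_gap":0.06, "xyz":[-0.032, 0.005, 0.02]}, {"finger_gap":0.06, "xyz":[-0.032, 0.005, 0.02]}, {"finger_gap":0.06, "xyz":[-0.032, 0.005, 0.02]}]' > m.json && python3 shift.py m.json
echo '[{"finger_gap":0.06}, {"finger_gap":0.06}, {"finger_gap":0.06}]' > m.json && python3 shift.py m.json
python3 - <<'E'
from h import *
w=cam('wrist'); save('w2.png',cv2.resize(w[0],(800,600),interpolation=cv2.INTER_CUBIC)); np.savez('w2.npz',p=w[0],f=w[1],cx=w[2],cy=w[3],E=w[4])
E
```

```text
t: 3.05
ee_pos: [0.3875, -0.0963, 0.434]
tool_rot: [3.141, 0.0, 1.661]
force: [-0.2, -0.2, 0.2]
finger_gap: 0.0602
grasp_force: 0.0
t: 3.47
ee_pos: [0.4271, -0.2534, 0.3338]
tool_rot: [3.141, 0.0, 1.661]
force: [0.4, -0.3, 0.2]
finger_gap: 0.0599
grasp_force: 0.0
t: 3.72
ee_pos: [0.4271, -0.2514, 0.3348]
tool_rot: [-3.142, -0.0, 1.661]
force: [-0.8, 0.5, 0.1]
finger_gap: 0.06
grasp_force: 0.0
```

View pics/w2.png

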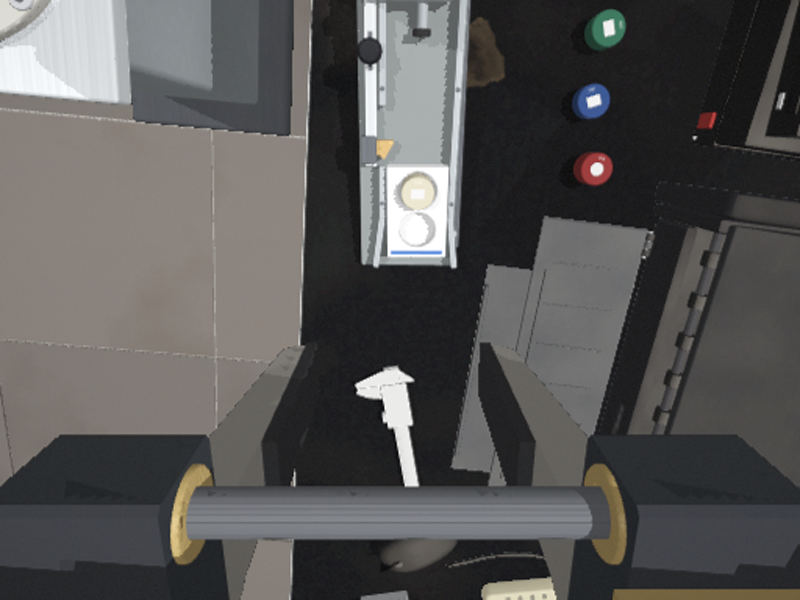

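The wrist view (800 px wide) shows the cassette top at (387–448, 166–256) and the empty pocket at (416,229). Cream is at (417,192), catch at (383,150), stop face at (421,36), deck low corners at (362,264)/(458,266) and red at (594,169).

```bash
cat > ramp.py <<'E'
from h import *
d=np.load('w2.npz'); w=(d['p'],float(d['f']),float(d['cx']),float(d['cy']),d['E'])
k=.64; L=onz(w,362*k,264*k,.012); Rr=onz(w,458*k,266*k,.012)
def frame(o,h):
    x=np.array([np.cos(h)*np.cos(.14),np.sin(h)*np.cos(.14),np.sin(.14)]); y=np.array([-np.sin(h),np.cos(h),0]); T=np.eye(4)
    T[:3,:3]=np.stack([x,y,np.cross(x,y)],1);T[:3,3]=o;return T
def onramp(T,u,v,z):
    o,dd=ray(w,u,v); Ti=np.linalg.inv(T); o=Ti[:3,:3]@o+Ti[:3,3]; dd=Ti[:3,:3]@dd; return o+dd*(z-o[2])/dd[2]
if __name__=='__main__':
    print('low',L.round(4),Rr.round(4),np.linalg.norm(L-Rr))
    o=(L+Rr)/2; h=1.65
    # guides' inner edges at top z=12: straight parts
    G={'L':[(382,107),(382,170)],'R':[(466,10),(452,170)]}
    print(w[4].round(3).tolist())
    p=w[0]; H=cv2.cvtColor(p,cv2.COLOR_RGB2HSV)
    m=((H[...,1]<30)&(H[...,2]>215)).astype(np.uint8); z=np.zeros_like(m); z[100:168,240:292]=m[100:168,240:292]
    N,Lb,S,C=cv2.connectedComponentsWithStats(z); i=1+np.argmax(S[1:,4]); c=cv2.findContours((Lb==i).astype(np.uint8),0,1)[0][0]; r=cv2.minAreaRect(cv2.convexHull(c)); print(S[i],r)
    T=frame(o,h)
    for hh in(1.6,1.63,1.66):
        T=frame(o,hh); q=np.array([onramp(T,*P,.016) for P in cv2.boxPoints(r)]); print(hh,(q[:,:2]*1e3).round(1).tolist(),(q.mean(0)*1e3).round(1))
        print('  cream',(onramp(T,417*k,192*k,.027)*1e3).round(1),'stop',(onramp(T,421*k,36*k,.010)*1e3).round(1),'pocket',(onramp(T,416*k,229*k,.012)*1e3).round(1),'catchface',(onramp(T,385*k,141*k,.008)*1e3).round(1))
    R0=onz(w,594*k,169*k,.022);print('red top',R0.round(4),'blue',onz(w,593*k,101*k,.016).round(4))
E
python3 ramp.py
```

```text
low [ 0.3941 -0.293   0.012 ] [ 0.4919 -0.2863  0.012 ] 0.09801645912717952
[[0.996, 0.086, 0.026, 0.42], [0.09, -0.954, -0.286, -0.17], [0.0, 0.287, -0.958, 0.506], [0.0, 0.0, 0.0, 1.0]]
[ 248  107   39   58 1443] ((267.0, 135.5), (57.0, 38.0), 90.0)
1.6 [[100.2, 27.8], [103.5, -25.9], [17.8, -34.6], [14.1, 23.3]] [58.9 -2.4 16. ]
  cream [81.8 -0.1 27. ] stop [207.9   5.7  10. ] pocket [42.3 -2.6 12. ] catchface [121.8  31.4   8. ]
1.63 [[101.0, 24.8], [102.7, -28.9], [16.7, -35.1], [14.9, 23.0]] [58.8 -4.  16. ]
  cream [81.8 -2.5 27. ] stop [208.   -0.4  10. ] pocket [42.2 -3.8 12. ] catchface [122.7  27.8   8. ]
1.66 [[101.7, 21.9], [101.7, -31.9], [15.6, -35.5], [15.6, 22.6]] [58.7 -5.7 16. ]
  cream [81.7 -4.8 27. ] stop [207.9  -6.5  10. ] pocket [42.1 -5.  12. ] catchface [123.5  24.1   8. ]
red top [ 0.6068 -0.1786  0.022 ] blue [ 0.5958 -0.1186  0.016 ]
```

Run:
```python
from ramp import *
for n,p in(('box bottomleft',(693,138)),('box top left',(745,5)),('box corner',(712,130)),('big corner',(658,183)),('big hinge',(690,220))):
  print(n,[onz(w,p[0]*k,p[1]*k,z).round(3).tolist() for z in(0,.05,.1,.15)])
```

```text
box bottomleft [[0.705, -0.141, 0.0], [0.677, -0.144, 0.05], [0.649, -0.147, 0.1], [0.621, -0.15, 0.15]]
box top left [[0.722, -0.024, 0.0], [0.692, -0.039, 0.05], [0.662, -0.053, 0.1], [0.633, -0.068, 0.15]]
box corner [[0.722, -0.133, 0.0], [0.692, -0.136, 0.05], [0.662, -0.14, 0.1], [0.632, -0.144, 0.15]]
big corner [[0.682, -0.187, 0.0], [0.656, -0.185, 0.05], [0.63, -0.183, 0.1], [0.604, -0.182, 0.15]]
big hinge [[0.723, -0.22, 0.0], [0.693, -0.215, 0.05], [0.663, -0.21, 0.1], [0.633, -0.205, 0.15]]
```

Run:
```python
from ramp import *
b=cam('side')
def tri(p,q):
  (o1,d1),(o2,d2)=ray(w,p[0]*k,p[1]*k),ray(b,*q); s=np.linalg.lstsq(np.stack([d1,-d2],1),o2-o1,rcond=None)[0]
  return ((o1+s[0]*d1+o2+s[1]*d2)/2).round(3), np.linalg.norm(o1+s[0]*d1-o2-s[1]*d2).round(4)
print('bigcorner',tri((658,183),(374,183)),'red switch',tri((707,120),(366,165)))
for z in(.05,.1,.15): print('side bigcorner',onz(b,374,183,z).round(3),'mid edge',onz(b,352,300,z).round(3),'boxcorner',onz(b,377,125,z).round(3))
W=np.hstack([cv2.resize(w[0][60:200,380:512],None,fx=3,fy=3),cv2.resize(b[0][110:250,280:412],None,fx=3,fy=3)]);save('box.png',W)
```

```text
bigcorner (array([ 0.669, -0.175,  0.102]), np.float64(0.0745)) red switch (array([ 0.671, -0.127,  0.11 ]), np.float64(0.0388))
side bigcorner [ 0.712 -0.082  0.05 ] mid edge [ 0.683 -0.355  0.05 ] boxcorner [0.717 0.118 0.05 ]
side bigcorner [ 0.704 -0.143  0.1  ] mid edge [ 0.678 -0.392  0.1  ] boxcorner [0.709 0.04  0.1  ]
side bigcorner [ 0.696 -0.203  0.15 ] mid edge [ 0.672 -0.429  0.15 ] boxcorner [ 0.7   -0.038  0.15 ]
```

View pics/box.png

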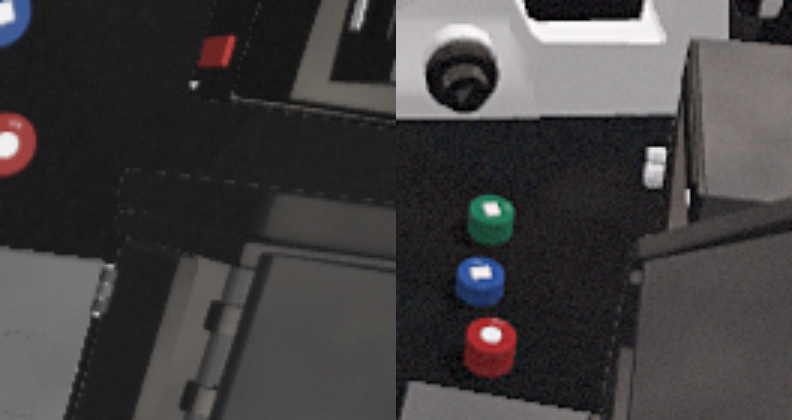

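The crop shows two instruments close on the right, with left faces near x≈0.69–0.70 and taller than 0.1 m. I'll therefore grasp red with the gripper's long axis roughly along world y (yaw −0.3), which also keeps the fingers clear of blue.

```bash
echo '[{"finger_gap":0.045, "r":[0, 0, 0.1226]}, {"finger_gap":0.045, "r":[0, 0, 0.1226]}, {"finger_gap":0.045, "r":[0, 0, 0.1226]}, {"finger_gap":0.045, "r":[0, 0, 0.1226]}, {"finger_gap":0.045, "r":[0, 0, 0.1226]}]' > m.json && python3 shift.py m.json 8
echo '[{"finger_gap":0.045, "r":[0, 0, 0.1226]}, {"finger_gap":0.045, "r":[0, 0, 0.1226]}, {"finger_gap":0.045, "r":[0, 0, 0.1226]}, {"finger_gap":0.045, "r":[0, 0, 0.1226]}, {"finger_gap":0.045, "r":[0, 0, 0.1226]}]' > m.json && python3 shift.py m.json
echo '[{"finger_gap":0.045, "r":[0, 0, 0.1226]}, {"finger_gap":0.045, "r":[0, 0, 0.1226]}, {"finger_gap":0.045, "r":[0, 0, 0.1226]}, {"finger_gap":0.045, "r":[0, 0, 0.1226]}, {"finger_gap":0.045, "r":[0, 0, 0.1226]}]' > m.json && python3 shift.py m.json
echo '[{"finger_gap":0.045, "r":[0, 0, 0.1226]}, {"finger_gap":0.045, "xyz":[0.025, -0.0205, 0.025]}, {"finger_gap":0.045, "xyz":[0.025, -0.0205, 0.025]}, {"finger_gap":0.045, "xyz":[0.025, -0.0205, 0.025]}, {"finger_gap":0.045, "xyz":[0.025, -0.0205, 0.025]}]' > m.json && python3 shift.py m.json
echo '[{"finger_gap":0.045, "xyz":[0.025, -0.0205, 0.025]}, {"finger_gap":0.045, "xyz":[0.025, -0.0205, 0.025]}, {"finger_gap":0.045, "xyz":[0, 0, 0.03]}, {"finger_gap":0.045, "xyz":[0, 0, 0.03]}, {"finger_gap":0.045}]' > m.json && python3 shift.py m.json
python3 - <<'E'
from h import *
o=ctrl.observe();print(o['joint_pos'].round(2))
w=cam('wrist');H=cv2.cvtColor(w[0],cv2.COLOR_RGB2HSV)
m=(((H[...,0]<8)|(H[...,0]>172))&(H[...,1]>130)&(H[...,2]>60)).astype(np.uint8)
N,L,S,C=cv2.connectedComponentsWithStats(m)
for i in range(1,N):
  if S[i,4]>200: print(S[i],onz(w,*C[i],.016).round(4))
save('w3.png',w[0])
E
```

```text
t: 4.23
ee_pos: [0.4275, -0.2507, 0.3359]
tool_rot: [3.139, -0.0, 1.044]
force: [0.1, 0.7, 0.4]
finger_gap: 0.0448
grasp_force: 0.0
t: 4.65
ee_pos: [0.4275, -0.2507, 0.3359]
tool_rot: [3.14, -0.001, 0.431]
force: [0.4, 0.2, -1.0]
finger_gap: 0.0449
grasp_force: 0.0
t: 5.07
ee_pos: [0.4275, -0.2507, 0.3359]
tool_rot: [3.141, -0.002, -0.182]
force: [-0.2, -0.8, -0.4]
finger_gap: 0.0448
grasp_force: 0.0
t: 5.48
ee_pos: [0.5487, -0.2012, 0.2353]
tool_rot: [3.142, -0.003, -0.299]
force: [1.0, -0.5, -0.3]
finger_gap: 0.0447
grasp_force: 0.0
t: 5.9
ee_pos: [0.6041, -0.1759, 0.12]
tool_rot: [3.142, 0.007, -0.297]
force: [-1.3, 0.1, -0.6]
finger_gap: 0.0447
grasp_force: 0.0
[-0.29  0.46  1.7   0.    0.99  1.58]
[240 160  33  38 323] [ 0.6084 -0.179   0.016 ]
```

View pics/w3.png

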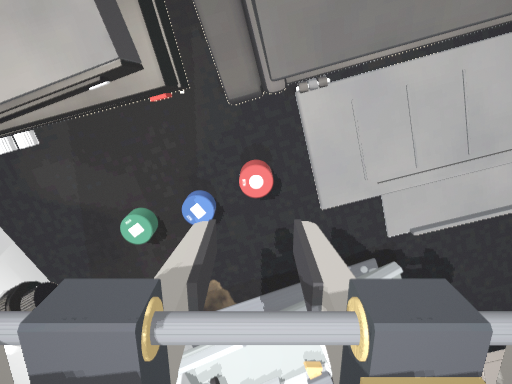

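Red is centred between the fingers' line at px (256,180), with blue at (199,208) outside the finger path. Next: descend.

```bash
echo '[{"finger_gap":0.045, "xyz":[0.004, 0.002, 0.025]}, {"finger_gap":0.045, "xyz":[0, 0, 0.025]}, {"finger_gap":0.045, "xyz":[0, 0, 0.025]}, {"finger_gap":0.045, "xyz":[0, 0, 0.025]}, {"finger_gap":0.045}]' > m.json && python3 shift.py m.json
echo '[{"finger_gap":0.045, "xyz":[0, 0, 0.0045]}, {"finger_gap":0.045, "xyz":[0, 0, 0.004]}, {"finger_gap":0.045}]' > m.json && python3 shift.py m.json
```

```text
t: 6.37
ee_pos: [0.6087, -0.1809, 0.0234]
tool_rot: [-3.142, 0.003, -0.3]
force: [-0.8, 0.2, -1.0]
finger_gap: 0.045
grasp_force: 0.0
t: 6.62
ee_pos: [0.6112, -0.1818, 0.0179]
tool_rot: [-3.142, -0.003, -0.3]
force: [0.3, 0.5, 1.4]
finger_gap: 0.0451
grasp_force: 0.0
```

```bash
echo '[{"finger_gap":0.045}, {"finger_gap":0.045}, {"finger_gap":0.045}, {"finger_gap":0.045}]' > m.json && python3 shift.py m.json
```

```text
t: 6.95
ee_pos: [0.6103, -0.1816, 0.0167]
tool_rot: [3.142, -0.001, -0.3]
force: [0.2, -0.1, -0.6]
finger_gap: 0.045
grasp_force: 0.0
```

```bash
echo '[{"finger_gap":0.045, "xyz":[-0.0035, -0.002, 0.004]}, {"finger_gap":0.045}, {"finger_gap":0.045}, {"finger_gap":0.045}]' > m.json && python3 shift.py m.json
echo '[{"finger_gap":0.02}, {"finger_gap":0.02}, {"finger_gap":0.02}, {"finger_gap":0.02}, {"finger_gap":0.02}]' > m.json && python3 shift.py m.json 8
```

```text
t: 7.28
ee_pos: [0.6071, -0.1785, 0.0119]
tool_rot: [3.142, 0.0, -0.3]
force: [0.2, -0.1, 0.1]
finger_gap: 0.0446
grasp_force: 0.0
t: 7.7
ee_pos: [0.6073, -0.1786, 0.0121]
tool_rot: [3.142, -0.0, -0.3]
force: [-1.0, 1.1, 0.3]
finger_gap: 0.0294
grasp_force: 8.0
```

```bash
echo '[{"finger_gap":0.02, "xyz":[0, 0, -0.03]}, {"finger_gap":0.02, "xyz":[0, 0, -0.04]}, {"finger_gap":0.02, "xyz":[0, 0, -0.04]}, {"finger_gap":0.02, "xyz":[0, 0, -0.04]}, {"finger_gap":0.02, "xyz":[0, 0, -0.04]}]' > m.json && python3 shift.py m.json
echo '[{"finger_gap":0.02, "xyz":[-0.022, 0.026, 0]}, {"finger_gap":0.02, "xyz":[-0.022, 0.026, 0]}, {"finger_gap":0.02, "xyz":[-0.022, 0.026, 0]}, {"finger_gap":0.02, "xyz":[-0.022, 0.026, 0]}, {"finger_gap":0.02, "xyz":[-0.022, 0.026, 0]}]' > m.json && python3 shift.py m.json
echo '[{"finger_gap":0.02, "xyz":[-0.022, 0.026, 0]}, {"finger_gap":0.02, "r":[0, 0, -0.1224]}, {"finger_gap":0.02, "r":[0, 0, -0.1224]}, {"finger_gap":0.02, "r":[0, 0, -0.1224]}, {"finger_gap":0.02, "r":[0, 0, -0.1224]}]' > m.json && python3 shift.py m.json
echo '[{"finger_gap":0.02, "r":[0, 0, -0.1224]}, {"finger_gap":0.02, "r":[0, 0, -0.1224]}, {"finger_gap":0.02, "r":[0, 0, -0.1224]}, {"finger_gap":0.02, "r":[0, 0, -0.1224]}, {"finger_gap":0.02, "r":[0, 0, -0.1224]}]' > m.json && python3 shift.py m.json
echo '[{"finger_gap":0.02, "r":[0, 0, -0.1224]}, {"finger_gap":0.02, "r":[0, 0, -0.1224]}, {"finger_gap":0.02, "r":[0, 0, -0.1224]}, {"finger_gap":0.02, "r":[0, 0, -0.1224]}, {"finger_gap":0.02, "r":[0, 0, -0.1224]}]' > m.json && python3 shift.py m.json
echo '[{"finger_gap":0.02, "r":[0, 0, -0.1224]}, {"finger_gap":0.02, "r":[0, 0, -0.1224]}, {"finger_gap":0.02}, {"finger_gap":0.02}, {"finger_gap":0.02}]' > m.json && python3 shift.py m.json
python3 - <<'E'
from h import *
w=cam('wrist');save('w4.png',cv2.resize(w[0],(800,600),interpolation=cv2.INTER_CUBIC));np.savez('w4.npz',p=w[0],f=w[1],cx=w[2],cy=w[3],E=w[4])
E
```

```text
t: 8.12
ee_pos: [0.6068, -0.1785, 0.204]
tool_rot: [-3.142, 0.0, -0.3]
force: [0.2, -0.0, 0.0]
finger_gap: 0.0298
grasp_force: 8.0
t: 8.53
ee_pos: [0.4623, -0.2708, 0.2022]
tool_rot: [3.141, -0.0, -0.299]
force: [0.4, -0.3, 0.2]
finger_gap: 0.0295
grasp_force: 8.0
t: 8.95
ee_pos: [0.4348, -0.2889, 0.2022]
tool_rot: [3.141, -0.0, 0.195]
force: [0.7, -0.3, -0.8]
finger_gap: 0.0294
grasp_force: 8.0
t: 9.37
ee_pos: [0.435, -0.2886, 0.2021]
tool_rot: [3.142, 0.0, 0.808]
force: [-0.1, -0.3, 0.1]
finger_gap: 0.0296
grasp_force: 8.0
t: 9.78
ee_pos: [0.4349, -0.2886, 0.2021]
tool_rot: [-3.141, -0.0, 1.42]
force: [-0.1, 0.4, -0.3]
finger_gap: 0.0294
grasp_force: 8.0
t: 10.2
ee_pos: [0.435, -0.2886, 0.2021]
tool_rot: [-3.142, -0.0, 1.655]
force: [-0.1, -0.1, 0.0]
finger_gap: 0.0293
grasp_force: 8.0
```

View pics/w4.png

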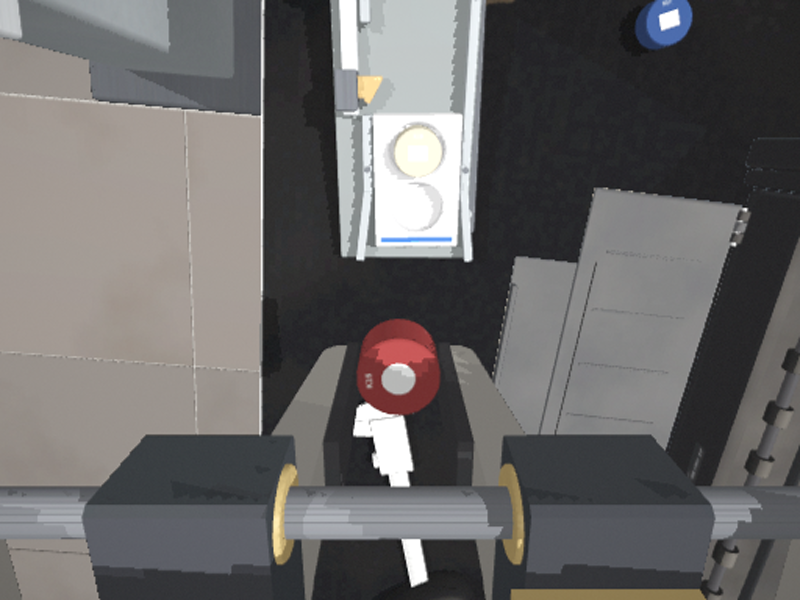

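Red is held upright with its top disc at about (398,372). The cassette top spans (375,114), (462,114), (459,247), (376,246), with the empty pocket at ≈(416,207) and cream at (418,151).

```bash
sed -i "s/^d=np.load('w2.npz')/import sys\nd=np.load(globals().get('NPZ','w2.npz'))/" ramp.py
cat > m4.py <<'E'
from ramp import *
import ramp
d=np.load('w4.npz'); W=(d['p'],float(d['f']),float(d['cx']),float(d['cy']),d['E']); 
o=(L+Rr)/2; T=frame(o,1.655)
ramp.w=W
H=cv2.cvtColor(W[0],cv2.COLOR_RGB2HSV)
m=((H[...,1]<40)&(H[...,2]>205)).astype(np.uint8); z=np.zeros_like(m); z[68:165,236:300]=m[68:165,236:300]
N,Lb,S,C=cv2.connectedComponentsWithStats(z); i=1+np.argmax(S[1:,4]); print(S[i])
c=cv2.convexHull(cv2.findContours((Lb==i).astype(np.uint8),0,1)[0][0]); q=cv2.approxPolyDP(c,4,True)[:,0]; print(q.tolist())
C4=np.array([[375,114],[462,114],[459.5,247],[376,247]])*k
for nm,P in(('eye',C4),):
  Q=np.array([onramp(T,u,v,.016) for u,v in P]);print((Q[:,:2]*1e3).round(1).tolist())
cx=Q[:,0].mean(); cy=Q[:,1].mean(); print('cassette',cx,cy)
pr=onramp(T,416*k,207*k,.016); cr=onramp(T,418*k,151*k,.027); print('pocket rim',(pr*1e3).round(1),'cream',(cr*1e3).round(1))
lo=[onramp(T,u*k,v*k,0)*1e3 for u,v in((341,257),(478,261))]; print('low',lo, 'catch face',onramp(T,372*k,77*k,.008)*1e3)
# red: top face in tool frame: plane z = +.012-.022
E4=W[4]; ob=ctrl.observe(); 
top=onz(W,398*k,372*k,ob['ee_pos'][2]+.010); print('red top',top.round(4),'tcp',ob['ee_pos'].round(4))
pk=np.array([cx-.0165,cy,.005]); print('pocket ramp',pk,'world',(T@np.r_[pk,1])[:3].round(4))
tcp=pk+[0,0,.012+.02]; print('hover20 tcp',(T@np.r_[tcp,1])[:3].round(4))
E
python3 m4.py
```

```text
[ 236   68   64   97 4767]
[[299, 68], [299, 164], [241, 157], [236, 74]]
[[102.8, 22.2], [102.7, -32.5], [14.3, -35.4], [14.4, 23.2]]
cassette 0.05856135771636613 -0.005624637296245748
pocket rim [43.1 -4.4 16. ] cream [81.9 -4.8 27. ]
low [array([ 0.81567998, 50.09342428,  0.        ]), array([ -2.4608831 , -51.85489686,   0.        ])] catch face [123.9205099   23.93535843   8.        ]
red top [ 0.4347 -0.2857  0.2121] tcp [ 0.4351 -0.2886  0.2021]
pocket ramp [ 0.04206136 -0.00562464  0.005     ] world [ 0.4451 -0.2484  0.0228]
hover20 tcp [ 0.4455 -0.2528  0.0545]
```

```bash
cat >> h.py <<'E'
def to(P):
    o=ctrl.observe(); Rm=R.from_euler('xyz',o['tool_rot']).as_matrix(); return Rm.T@(np.asarray(P)-o['ee_pos'])
E
python3 - <<'E'
from ramp import *
T=frame((L+Rr)/2,1.655); print(T.round(4).tolist())
for z in(.057,.037,.018): 
  P=(T@[.0423,-.0049,z,1])[:3]; print(z,P.round(4),to(P).round(4))
p=w[0]
d=np.load('w4.npz')['p'].max(2)
for r in (80,100,125,150): print(r,d[r,225:310].tolist())
E
```

```text
[[-0.0833, -0.9965, 0.0117, 0.443], [0.9867, -0.0841, -0.139, -0.2897], [0.1395, 0.0, 0.9902, 0.012], [0.0, 0.0, 0.0, 1.0]]
0.057 [ 0.445  -0.2554  0.0743] [0.0322 0.0126 0.1278]
0.037 [ 0.4448 -0.2527  0.0545] [0.035  0.0126 0.1476]
0.018 [ 0.4445 -0.25    0.0357] [0.0377 0.0126 0.1664]
80 [195, 194, 148, 142, 143, 143, 141, 237, 244, 247, 246, 247, 180, 142, 255, 255, 255, 255, 255, 255, 255, 255, 255, 255, 255, 255, 255, 255, 255, 255, 255, 255, 255, 234, 213, 255, 255, 233, 210, 200, 201, 202, 204, 206, 209, 179, 190, 198, 198, 199, 210, 221, 239, 255, 255, 255, 255, 255, 255, 255, 255, 255, 255, 255, 255, 255, 255, 255, 255, 255, 247, 151, 238, 244, 245, 244, 246, 203, 145, 151, 149, 131, 51, 40, 37]
100 [161, 144, 142, 142, 142, 142, 142, 212, 242, 245, 245, 246, 241, 145, 235, 255, 255, 255, 255, 255, 236, 228, 228, 222, 204, 192, 198, 204, 255, 255, 255, 255, 255, 255, 255, 255, 255, 255, 255, 255, 255, 255, 255, 255, 255, 255, 255, 255, 255, 255, 255, 255, 255, 255, 255, 255, 255, 223, 193, 222, 255, 255, 255, 255, 255, 255, 255, 255, 255, 255, 172, 226, 243, 243, 244, 243, 
[... 186 characters left out ...]
255, 255, 255, 255, 255, 255, 255, 255, 255, 255, 255, 255, 255, 255, 255, 255, 255, 255, 255, 255, 255, 235, 228, 228, 228, 228, 228, 228, 232, 240, 255, 255, 255, 255, 255, 255, 255, 255, 255, 255, 242, 178, 243, 243, 243, 244, 237, 159, 154, 150, 152, 99, 45, 36, 37, 38, 36]
150 [142, 141, 142, 142, 157, 241, 242, 243, 242, 240, 143, 118, 117, 117, 117, 193, 255, 255, 255, 255, 255, 255, 255, 255, 255, 255, 255, 255, 255, 255, 255, 255, 255, 255, 255, 255, 255, 255, 255, 255, 255, 255, 255, 255, 255, 255, 255, 255, 255, 255, 255, 255, 255, 255, 255, 255, 255, 255, 255, 255, 255, 255, 255, 255, 255, 255, 255, 212, 127, 117, 131, 216, 242, 243, 243, 244, 148, 51, 37, 38, 39, 38, 41, 43, 39]
```

```bash
echo '[{"finger_gap":0.02, "xyz":[0.008, 0.003, 0.032]}, {"finger_gap":0.02, "xyz":[0.008, 0.003, 0.032]}, {"finger_gap":0.02, "xyz":[0.008, 0.003, 0.032]}, {"finger_gap":0.02, "xyz":[0.008, 0.0035, 0.032], "r":[0, 0.07, 0]}, {"finger_gap":0.02, "r":[0, 0.07, 0]}]' > m.json && python3 shift.py m.json
echo '[{"finger_gap":0.02}, {"finger_gap":0.02}, {"finger_gap":0.02}, {"finger_gap":0.02}]' > m.json && python3 shift.py m.json
python3 - <<'E'
from ramp import *
T=frame((L+Rr)/2,1.655)
for z in(.037,.022,.018): print(z,to((T@[.0423,-.0049,z,1])[:3]).round(4))
o=ctrl.observe();print((R.from_euler('xyz',o['tool_rot']).as_matrix().T@T[:3,:3]).round(3))
E
```

```text
t: 10.67
ee_pos: [0.442, -0.2515, 0.0694]
tool_rot: [-3.136, -0.148, 1.658]
force: [-1.0, 0.7, -0.5]
finger_gap: 0.0292
grasp_force: 8.0
t: 11.0
ee_pos: [0.4451, -0.2559, 0.075]
tool_rot: [3.141, -0.137, 1.658]
force: [0.1, 0.3, -0.0]
finger_gap: 0.0296
grasp_force: 8.0
0.037 [ 0.0004 -0.0001  0.0207]
0.022 [ 0.0005 -0.0001  0.0357]
0.018 [ 0.0005 -0.0001  0.0397]
[[ 1.     0.003 -0.003]
 [ 0.003 -1.     0.001]
 [-0.003 -0.001 -1.   ]]
```

```bash
echo '[{"finger_gap":0.02, "xyz":[0.0004, 0, 0.012]}, {"finger_gap":0.02, "xyz":[0, 0, 0.012]}, {"finger_gap":0.02}, {"finger_gap":0.02}, {"finger_gap":0.02}]' > m.json && python3 shift.py m.json
python3 - <<'E'
from h import *
a=cam('scene');b=cam('side');w=cam('wrist')
f=lambda c,x,y,n,s:cv2.resize(c[0][y:y+n,x:x+n],(s,s),interpolation=cv2.INTER_CUBIC)
save('hov.png',np.hstack([f(a,225,195,75,400),f(b,180,185,75,400)]))
E
```

```text
t: 11.42
ee_pos: [0.4449, -0.2521, 0.0513]
tool_rot: [3.141, -0.139, 1.659]
force: [0.2, -0.6, 0.4]
finger_gap: 0.0296
grasp_force: 8.0
```

View pics/hov.png

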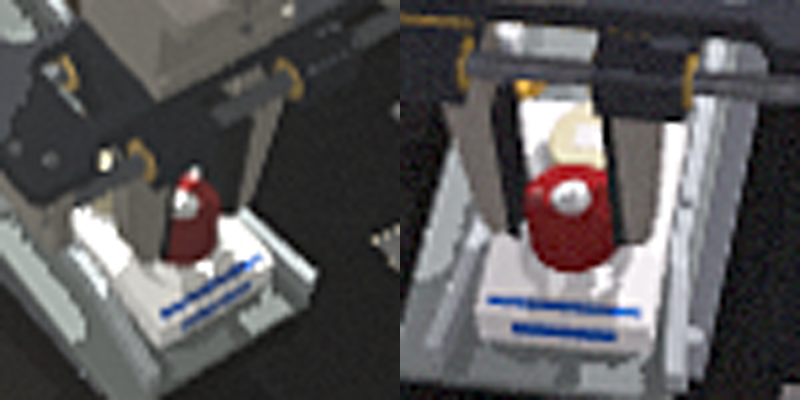

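Red sits above the rear pocket in both views, within about 1 mm. I'll lower it slowly and watch the force.

```bash
echo '[{"finger_gap":0.02, "xyz":[0, 0.0, 0.003]}, {"finger_gap":0.02, "xyz":[0, 0, 0.003]}, {"finger_gap":0.02}]' > m.json && python3 shift.py m.json
echo '[{"finger_gap":0.02, "xyz":[0, 0, 0.002]}, {"finger_gap":0.02, "xyz":[0, 0, 0.002]}, {"finger_gap":0.02}, {"finger_gap":0.02}]' > m.json && python3 shift.py m.json
```

```text
t: 11.82
ee_pos: [0.444, -0.2509, 0.044]
tool_rot: [-3.141, -0.14, 1.658]
force: [-0.0, -0.3, -0.8]
finger_gap: 0.0292
grasp_force: 8.0
t: 12.15
ee_pos: [0.4442, -0.2505, 0.0403]
tool_rot: [-3.141, -0.14, 1.659]
force: [-0.4, 0.5, -0.8]
finger_gap: 0.0298
grasp_force: 8.0
```

```bash
echo '[{"finger_gap":0.02, "xyz":[0, 0, 0.002]}, {"finger_gap":0.02}, {"finger_gap":0.02, "xyz":[0, 0, 0.0015]}, {"finger_gap":0.02}, {"finger_gap":0.02}]' > m.json && python3 shift.py m.json
```

```text
t: 12.57
ee_pos: [0.4442, -0.25, 0.0369]
tool_rot: [-3.141, -0.14, 1.659]
force: [0.7, -0.1, -1.0]
finger_gap: 0.03
grasp_force: 8.0
```

```bash
echo '[{"finger_gap":0.036}, {"finger_gap":0.045}, {"finger_gap":0.045}, {"finger_gap":0.045}]' > m.json && python3 shift.py m.json
echo '[{"finger_gap":0.045, "xyz":[0, 0, -0.02]}, {"finger_gap":0.045, "xyz":[0, 0, -0.03]}, {"finger_gap":0.045, "xyz":[0, 0, -0.035]}, {"finger_gap":0.02, "xyz":[-0.02, 0, -0.035]}, {"finger_gap":0, "xyz":[-0.04, 0, 0]}]' > m.json && python3 shift.py m.json
echo '[{"finger_gap":0, "xyz":[-0.04, 0, 0]}, {"finger_gap":0, "xyz":[-0.01, 0, 0]}, {"finger_gap":0}, {"finger_gap":0}, {"finger_gap":0}]' > m.json && python3 shift.py m.json
python3 - <<'E'
from h import *
a=cam('scene');b=cam('side');w=cam('wrist')
np.savez('w5.npz',p=w[0],f=w[1],cx=w[2],cy=w[3],E=w[4])
f=lambda c,x,y,n,s:cv2.resize(c[0][y:y+n,x:x+n],(s,s),interpolation=cv2.INTER_CUBIC)
save('pl.png',np.hstack([np.vstack([f(a,215,190,85,300),f(b,175,185,85,300)]),cv2.resize(w[0][:,:],None,fx=.97,fy=1.5625)]))
E
```

```text
t: 12.9
ee_pos: [0.4443, -0.2501, 0.0371]
tool_rot: [3.142, -0.14, 1.659]
force: [-0.4, 0.5, 0.1]
finger_gap: 0.0448
grasp_force: 0.0
t: 13.32
ee_pos: [0.4538, -0.3268, 0.1545]
tool_rot: [3.135, -0.135, 1.662]
force: [2.8, -1.2, 0.6]
finger_gap: 0.0339
grasp_force: 0.0
t: 13.73
ee_pos: [0.4548, -0.3738, 0.1401]
tool_rot: [-3.141, -0.142, 1.659]
force: [-0.4, -0.3, 0.1]
finger_gap: 0.0009
grasp_force: 0.0
```

View pics/pl.png

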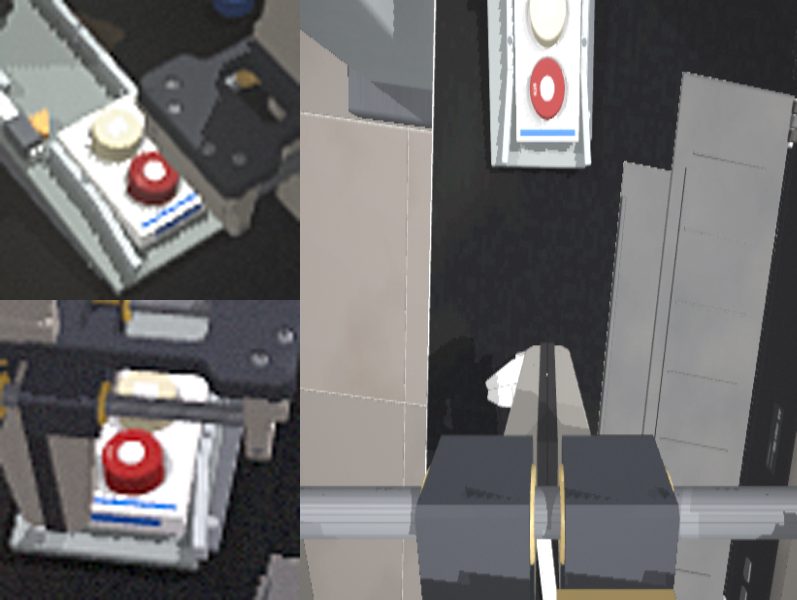

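Red is seated in the rear pocket: in the side crop its rim is level like cream's, and in the wrist view it is centred at (547,88). The fingers are shut, so next I go behind the cassette for the push.

```bash
cat > rp.py <<'E'
from ramp import *
T=frame((L+Rr)/2,1.655)
def inr(p): return np.linalg.inv(T)@np.r_[p,1]
if __name__=='__main__':
    o=ctrl.observe(); print('TCP in ramp mm',(inr(o['ee_pos'])[:3]*1e3).round(1),'force along ramp',(T[:3,:3].T@o['force']).round(1))
    import sys
    if len(sys.argv)>1: print('delta',to((T@np.r_[np.array(sys.argv[1:4],float)/1e3,1])[:3]).round(4))
E
python3 rp.py -25 -5 8
python3 - <<'E'
from rp import *
import ramp
d=np.load('w5.npz'); ramp.w=(d['p'],float(d['f']),float(d['cx']),float(d['cy']),d['E'])
f=lambda x,y:((x-300)/.97,y/1.5625)
print('red top',onramp(T,*f(547,88),.027)*1e3,'rear edge',onramp(T,*f(547,142),.016)*1e3,'cream',onramp(T,*f(547,17),.027)*1e3)
E
```

```text
TCP in ramp mm [-66.2  -5.1 139.2] force along ramp [ 0.8 -0.2 -1.5]
delta [0.0412 0.0002 0.1312]
red top [42.60819053 -4.39604108 27.        ] rear edge [15.19359678 -4.50382309 16.        ] cream [76.31364243 -4.25443154 27.        ]
```

```bash
echo '[{"finger_gap":0, "xyz":[0.01, 0, 0.03]}, {"finger_gap":0, "xyz":[0.01, 0, 0.03]}, {"finger_gap":0, "xyz":[0.01, 0, 0.03]}, {"finger_gap":0, "xyz":[0.01, 0, 0.03]}, {"finger_gap":0}]' > m.json && python3 shift.py m.json
echo '[{"finger_gap":0, "xyz":[0, 0, 0.01]}, {"finger_gap":0, "xyz":[0.001, 0, 0]}, {"finger_gap":0}]' > m.json && python3 shift.py m.json
python3 rp.py -5 -5 8
```

```text
t: 14.3
ee_pos: [0.4469, -0.314, 0.0232]
tool_rot: [-3.135, -0.147, 1.66]
force: [-2.5, 0.1, -0.4]
finger_gap: 0.0005
grasp_force: 0.0
t: 14.55
ee_pos: [0.451, -0.3176, 0.0186]
tool_rot: [3.14, -0.139, 1.659]
force: [0.5, -0.3, -0.2]
finger_gap: 0.0003
grasp_force: 0.0
TCP in ramp mm [-27.3  -5.7  10.5] force along ramp [-0.3 -0.5 -0.1]
delta [ 0.0223 -0.0006  0.0025]
```

Now approach and push in small steps while watching the force.

```bash
echo '[{"finger_gap":0, "xyz":[0.008, -0.0005, 0.0015]}, {"finger_gap":0, "xyz":[0.008, 0, 0.0005]}, {"finger_gap":0, "xyz":[0.005, 0, 0]}, {"finger_gap":0}, {"finger_gap":0}]' > m.json && python3 shift.py m.json
python3 rp.py
echo '[{"finger_gap":0, "xyz":[0.003, 0, 0]}, {"finger_gap":0, "xyz":[0.003, 0, 0]}, {"finger_gap":0, "xyz":[0.003, 0, 0]}, {"finger_gap":0, "xyz":[0.003, 0, 0]}, {"finger_gap":0, "xyz":[0.003, 0, 0]}]' > m.json && python3 shift.py m.json
python3 rp.py
```

```text
t: 14.97
ee_pos: [0.4479, -0.2956, 0.0189]
tool_rot: [3.141, -0.14, 1.659]
force: [-0.2, 0.1, 0.2]
finger_gap: 0.0005
grasp_force: 0.0
TCP in ramp mm [-5.3 -4.5  7.7] force along ramp [0.2 0.2 0.1]
t: 15.38
ee_pos: [0.4465, -0.281, 0.0205]
tool_rot: [3.141, -0.14, 1.659]
force: [0.4, -2.0, -1.3]
finger_gap: 0.0006
grasp_force: 0.8
TCP in ramp mm [ 9.5 -4.3  7.3] force along ramp [-2.2 -0.2 -1. ]
```

```bash
for i in 1; do
echo '[{"finger_gap":0, "xyz":[0.003, 0, 0]}, {"finger_gap":0, "xyz":[0.003, 0, 0]}, {"finger_gap":0, "xyz":[0.003, 0, 0]}, {"finger_gap":0, "xyz":[0.003, 0, 0]}, {"finger_gap":0, "xyz":[0.003, 0, 0]}]' > m.json && python3 shift.py m.json | grep -E 'force:|t:'
python3 rp.py
echo '[{"finger_gap":0, "xyz":[0.003, 0, 0]}, {"finger_gap":0, "xyz":[0.003, 0, 0]}, {"finger_gap":0, "xyz":[0.003, 0, 0]}, {"finger_gap":0, "xyz":[0.003, 0, 0]}, {"finger_gap":0, "xyz":[0.003, 0, 0]}]' > m.json && python3 shift.py m.json | grep -E 'force:|t:'
python3 rp.py; done
```

```text
t: 15.8
tool_rot: [3.141, -0.139, 1.659]
force: [0.7, -4.7, -2.3]
grasp_force: 2.0
TCP in ramp mm [24.2 -4.5  7.4] force along ramp [-5.  -0.3 -1.6]
t: 16.22
tool_rot: [3.141, -0.14, 1.659]
force: [0.9, -3.7, 0.6]
grasp_force: 2.0
TCP in ramp mm [39.6 -4.3  7.5] force along ramp [-3.6 -0.6  1.1]
```

```bash
echo '[{"finger_gap":0, "xyz":[0.003, 0, 0]}, {"finger_gap":0, "xyz":[0.003, 0, 0]}, {"finger_gap":0, "xyz":[0.003, 0, 0]}, {"finger_gap":0, "xyz":[0.003, 0, 0]}, {"finger_gap":0, "xyz":[0.003, 0, 0]}]' > m.json && python3 shift.py m.json >/dev/null; python3 rp.py
echo '[{"finger_gap":0, "xyz":[0.003, 0, 0]}, {"finger_gap":0, "xyz":[0.003, 0, 0]}, {"finger_gap":0, "xyz":[0.003, 0, 0]}, {"finger_gap":0, "xyz":[0.003, 0, 0]}, {"finger_gap":0, "xyz":[0.003, 0, 0]}]' > m.json && python3 shift.py m.json >/dev/null; python3 rp.py
echo '[{"finger_gap":0, "xyz":[0.003, 0, 0]}, {"finger_gap":0, "xyz":[0.003, 0, 0]}, {"finger_gap":0, "xyz":[0.003, 0, 0]}, {"finger_gap":0, "xyz":[0.003, 0, 0]}, {"finger_gap":0, "xyz":[0.003, 0, 0]}]' > m.json && python3 shift.py m.json >/dev/null; python3 rp.py
echo '[{"finger_gap":0, "xyz":[0.003, 0, 0]}, {"finger_gap":0, "xyz":[0.003, 0, 0]}, {"finger_gap":0, "xyz":[0.003, 0, 0]}]' > m.json && python3 shift.py m.json >/dev/null; python3 rp.py
```

```text
TCP in ramp mm [54.6 -4.3  7.4] force along ramp [-5.1 -1.2  3.6]
TCP in ramp mm [69.8 -4.1  7.3] force along ramp [-4.7 -0.7  2.6]
TCP in ramp mm [84.9 -3.9  7.2] force along ramp [-2.7 -1.1  0.1]
TCP in ramp mm [94.  -3.7  7.1] force along ramp [-2.3 -1.7 -0.6]
```

```bash
echo '[{"finger_gap":0}, {"finger_gap":0}]' > m.json && python3 shift.py m.json >/dev/null; python3 rp.py
python3 - <<'E'
from h import *
a=cam('scene');b=cam('side');f=lambda c,x,y,n,s:cv2.resize(c[0][y:y+n,x:x+n],(s,s),interpolation=cv2.INTER_CUBIC)
save('push.png',np.hstack([f(a,180,165,80,400),f(b,185,130,80,400)]))
E
```

```text
TCP in ramp mm [94.4 -3.1  6.9] force along ramp [-0.2  0.4  0. ]
```

```bash
echo '[{"finger_gap":0, "xyz":[0.003, 0, 0]}, {"finger_gap":0, "xyz":[0.003, 0, 0]}, {"finger_gap":0, "xyz":[0.003, 0, 0]}, {"finger_gap":0, "xyz":[0.002, 0, 0]}]' > m.json && python3 shift.py m.json >/dev/null; python3 rp.py
echo '[{"finger_gap":0, "xyz":[0.0015, 0, 0]}, {"finger_gap":0, "xyz":[0.0015, 0, 0]}, {"finger_gap":0}]' > m.json && python3 shift.py m.json >/dev/null; python3 rp.py
echo '[{"finger_gap":0, "xyz":[0.001, 0, 0]}, {"finger_gap":0, "xyz":[0.001, 0, 0]}, {"finger_gap":0}]' > m.json && python3 shift.py m.json >/dev/null; python3 rp.py
```

```text
TCP in ramp mm [104.8  -3.5   7.2] force along ramp [-3.9  1.3 -1.8]
TCP in ramp mm [107.8  -3.8   7.3] force along ramp [-0.7  0.9 -1. ]
TCP in ramp mm [109.6  -3.9   7.3] force along ramp [-1.9  1.9 -1.3]
```

```bash
echo '[{"finger_gap":0, "xyz":[0.001, 0, 0]}, {"finger_gap":0, "xyz":[0.001, 0, 0]}, {"finger_gap":0}]' > m.json && python3 shift.py m.json >/dev/null; python3 rp.py
echo '[{"finger_gap":0, "xyz":[0.001, 0, 0]}, {"finger_gap":0, "xyz":[0.0005, 0, 0]}, {"finger_gap":0}]' > m.json && python3 shift.py m.json >/dev/null; python3 rp.py
echo '[{"finger_gap":0, "xyz":[0.001, 0, 0]}, {"finger_gap":0, "xyz":[0.0005, 0, 0]}, {"finger_gap":0}]' > m.json && python3 shift.py m.json >/dev/null; python3 rp.py
```

```text
TCP in ramp mm [111.3  -3.9   7.3] force along ramp [-4.6  1.8 -1.3]
TCP in ramp mm [112.1  -4.    7.4] force along ramp [-7.9  2.5 -2.1]
TCP in ramp mm [113.4  -4.    7.5] force along ramp [-9.1  2.7 -0.9]
```

```bash
echo '[{"finger_gap":0, "xyz":[0.0005, 0, 0]}, {"finger_gap":0, "xyz":[0.0005, 0, 0]}, {"finger_gap":0}]' > m.json && python3 shift.py m.json >/dev/null; python3 rp.py
echo '[{"finger_gap":0, "xyz":[0.0005, 0, 0]}, {"finger_gap":0, "xyz":[0.0005, 0, 0]}, {"finger_gap":0}]' > m.json && python3 shift.py m.json >/dev/null; python3 rp.py
python3 - <<'E'
from h import *
for n in('scene','side'):
  c=cam(n); H=cv2.cvtColor(c[0],cv2.COLOR_RGB2HSV); m=((H[...,0]>10)&(H[...,0]<24)&(H[...,1]>140)&(H[...,2]>120)).astype(np.uint8)
  x0,x1,y0,y1=(205,245,205,245) if n=='scene' else (185,225,180,215)
  z=np.zeros_like(m);z[y0:y1,x0:x1]=m[y0:y1,x0:x1];print(n,z.sum(),np.argwhere(z).mean(0) if z.sum() else '')
E
```

```text
TCP in ramp mm [114.4  -4.    7.5] force along ramp [-9.8  3.7 -0.6]
TCP in ramp mm [115.3  -4.    7.5] force along ramp [-9.9  4.  -1.6]
scene 0 
side 55 [198.92727273 203.69090909]
```

Run:
```python
from h import *
def cnt(p,x0,y0,x1,y1,name):
  H=cv2.cvtColor(p,cv2.COLOR_RGB2HSV); m=((H[...,0]>10)&(H[...,0]<24)&(H[...,1]>140)&(H[...,2]>120)); m=m[y0:y1,x0:x1]; q=np.argwhere(m); print(name,m.sum(),(q.min(0)+[y0,x0],q.max(0)+[y0,x0]) if len(q) else '')
rd=lambda f:cv2.cvtColor(cv2.imread('pics/'+f),cv2.COLOR_BGR2RGB)
cnt(rd('b.png'),185,180,225,215,'start')
P=cv2.resize(rd('push.png')[:,400:],(80,80),interpolation=cv2.INTER_AREA); F=np.zeros((384,512,3),np.uint8);F[130:210,185:265]=P; cnt(F,185,180,225,215,'mid push')
cnt(cam('side')[0],185,180,225,215,'now')
```

```text
start 53 (array([196, 200]), array([203, 208]))
mid push 31 (array([180, 200]), array([203, 208]))
now 56 (array([195, 200]), array([203, 208]))
```

The brass area is back to its starting extent (56 px against 53), so the catch looks out. I'll nudge 0.5 mm more for margin, then back off and verify.

```bash
echo '[{"finger_gap":0, "xyz":[0.0005, 0, 0]}, {"finger_gap":0}, {"finger_gap":0}]' > m.json && python3 shift.py m.json >/dev/null; python3 rp.py
echo '[{"finger_gap":0, "xyz":[-0.001, 0, 0]}, {"finger_gap":0, "xyz":[-0.002, 0, 0]}, {"finger_gap":0, "xyz":[-0.003, 0, 0]}, {"finger_gap":0, "xyz":[-0.01, 0, 0]}, {"finger_gap":0, "xyz":[-0.02, 0, 0]}]' > m.json && python3 shift.py m.json >/dev/null; python3 rp.py
echo '[{"finger_gap":0, "xyz":[-0.02, 0, -0.01]}, {"finger_gap":0, "xyz":[-0.02, 0, -0.03]}, {"finger_gap":0, "xyz":[-0.02, 0, -0.03]}, {"finger_gap":0, "xyz":[-0.01, 0, -0.03]}, {"finger_gap":0, "xyz":[0, 0, -0.03]}]' > m.json && python3 shift.py m.json 
echo '[{"finger_gap":0, "xyz":[-0.03, 0, -0.02]}, {"finger_gap":0, "xyz":[-0.03, 0, 0]}, {"finger_gap":0}, {"finger_gap":0}, {"finger_gap":0}]' > m.json && python3 shift.py m.json
python3 - <<'E'
from rp import *
import ramp
w5=cam('wrist'); ramp.w=w5; save('fin_w.png',w5[0])
H=cv2.cvtColor(w5[0],cv2.COLOR_RGB2HSV)
def blobs(m,n,z):
  N,Lb,S,C=cv2.connectedComponentsWithStats(m.astype(np.uint8))
  for i in range(1,N):
    if S[i,4]>25:
      h=cv2.convexHull(np.argwhere(Lb==i)[:,::-1].astype(np.int32)); (c,r)=cv2.minEnclosingCircle(h); P=onramp(T,*c,z)*1e3
      if -20<P[0]<260 and abs(P[1]+5)<60:
        pts=np.array([onramp(T,float(p[0][0]),float(p[0][1]),z) for p in h])*1e3
        print(n,S[i].tolist(),P.round(1),'x',pts[:,0].min().round(1),pts[:,0].max().round(1),'y',pts[:,1].min().round(1),pts[:,1].max().round(1))
h,s,v=H[...,0],H[...,1],H[...,2]
blobs(((h<8)|(h>172))&(s>130)&(v>60),'red',.027)
blobs((h>10)&(h<24)&(s>140)&(v>120),'brass',.008)
blobs((h>20)&(h<35)&(s>30)&(s<130)&(v>150),'cream',.027)
blobs((h>105)&(h<125)&(s>110),'blue',.016)
E
```

```text
TCP in ramp mm [115.7  -4.1   7.5] force along ramp [-9.9  3.5 -0.6]
TCP in ramp mm [81.8 -3.8  7.2] force along ramp [-0.5 -0.2 -0.6]
t: 21.3
ee_pos: [0.448, -0.3, 0.1506]
tool_rot: [3.141, -0.14, 1.657]
force: [0.1, -0.6, -0.6]
finger_gap: 0.0004
grasp_force: 0.0
t: 21.72
ee_pos: [0.4528, -0.3589, 0.1602]
tool_rot: [-3.141, -0.142, 1.658]
force: [0.9, 0.4, -1.4]
finger_gap: 0.0006
grasp_force: 0.0
```

```bash
echo '[{"finger_gap":0, "xyz":[0.02, 0, -0.035]}, {"finger_gap":0, "xyz":[0.02, 0, -0.035]}, {"finger_gap":0, "xyz":[0.02, 0, -0.035]}, {"finger_gap":0, "xyz":[0.02, 0, -0.02]}, {"finger_gap":0, "xyz":[0.01, 0, 0]}]' > m.json && python3 shift.py m.json >/dev/null
echo '[{"finger_gap":0}, {"finger_gap":0}, {"finger_gap":0}]' > m.json && python3 shift.py m.json |head -2
cat > fin.py <<'E'
from rp import *
import ramp
w5=cam('wrist'); ramp.w=w5; save('fin_w.png',w5[0])
H=cv2.cvtColor(w5[0],cv2.COLOR_RGB2HSV)
def blobs(m,n,z):
  N,Lb,S,C=cv2.connectedComponentsWithStats(m.astype(np.uint8))
  for i in range(1,N):
    if S[i,4]>15:
      h=cv2.convexHull(np.argwhere(Lb==i)[:,::-1].astype(np.int32)); (c,r)=cv2.minEnclosingCircle(h); P=onramp(T,*c,z)*1e3
      if -20<P[0]<260 and abs(P[1]+5)<60:
        pts=np.array([onramp(T,float(p[0][0]),float(p[0][1]),z) for p in h])*1e3
        print(n,S[i].tolist(),P.round(1),'x',pts[:,0].min().round(1),pts[:,0].max().round(1),'y',pts[:,1].min().round(1),pts[:,1].max().round(1))
h,s,v=H[...,0],H[...,1],H[...,2]
blobs(((h<8)|(h>172))&(s>130)&(v>60),'red',.027)
blobs((h>10)&(h<24)&(s>120)&(v>120),'brass',.008)
blobs((h>20)&(h<35)&(s>30)&(s<130)&(v>150),'cream',.027)
blobs((h>105)&(h<125)&(s>110),'blue',.016)
E
python3 fin.py
```

```text
t: 22.43
ee_pos: [0.4465, -0.2877, 0.2956]
red [246, 56, 23, 25, 315] [149.9  -6.3  27. ] x 135.6 163.9 y -19.5 8.1
cream [247, 40, 22, 9, 39] [181.   -6.1  27. ] x 173.1 182.1 y -19.0 6.8
blue [239, 85, 37, 3, 55] [128.5  -5.8  16. ] x 127.3 129.7 y -29.4 17.7
```

Run:
```python
from rp import *
import ramp
def chk(c,n):
  H=cv2.cvtColor(c[0],cv2.COLOR_RGB2HSV); 
  P=(T@[.119,.022,.006,1])[:3]; u,v=proj(c,P).round().astype(int)
  S=H[v-12:v+13,u-12:u+13]; m=(S[...,0]>8)&(S[...,0]<28)&(S[...,1]>100); q=np.argwhere(m)
  ramp.w=c; print(n,(u,v),m.sum(),[(onramp(T,float(x+u-12),float(y+v-12),.008)[:2]*1e3).round(0).tolist() for y,x in q[:60:4]])
d=np.load('w2.npz'); chk((d['p'],float(d['f']),float(d['cx']),float(d['cy']),d['E']),'start')
chk(cam('wrist'),'now')
s=cam('side'); save('fin_s.png',s[0]); chk(s,'side now'); a=cam('scene');chk(a,'scene now')
for f,c in(('b.png',s),('a.png',a)): chk((cv2.cvtColor(cv2.imread('pics/'+f),cv2.COLOR_BGR2RGB),)+c[1:],'start '+f)
```

```text
start (np.int64(248), np.int64(93)) 78 [[124.0, 32.0], [124.0, 27.0], [124.0, 20.0], [122.0, 28.0], [122.0, 22.0], [121.0, 28.0], [121.0, 22.0], [120.0, 31.0], [120.0, 25.0], [118.0, 32.0], [118.0, 27.0], [118.0, 21.0], [117.0, 28.0], [117.0, 23.0], [115.0, 28.0]]
now (np.int64(236), np.int64(93)) 24 [[123.0, 33.0], [122.0, 19.0], [119.0, 33.0], [118.0, 33.0], [117.0, 32.0], [116.0, 32.0]]
side now (np.int64(207), np.int64(199)) 64 [[127.0, 30.0], [124.0, 32.0], [125.0, 24.0], [121.0, 33.0], [122.0, 26.0], [119.0, 35.0], [120.0, 27.0], [121.0, 20.0], [117.0, 29.0], [118.0, 21.0], [115.0, 30.0], [115.0, 23.0], [112.0, 30.0], [113.0, 22.0], [110.0, 27.0]]
scene now (np.int64(227), np.int64(224)) 29 [[125.0, 19.0], [125.0, 29.0], [120.0, 22.0], [119.0, 25.0], [118.0, 29.0], [116.0, 30.0], [113.0, 30.0], [107.0, 31.0]]
start b.png (np.int64(207), np.int64(199)) 58 [[124.0, 36.0], [124.0, 28.0], [125.0, 21.0], [122.0, 30.0], [123.0, 22.0], [119.0, 31.0], [120.0, 24.0], [117.0, 32.0], [118.0, 25.0], [114.0, 34.0], [115.0, 26.0], [112.0, 33.0], [113.0, 26.0], [110.0, 31.0], [111.0, 24.0]]
start a.png (np.int64(227), np.int64(224)) 27 [[125.0, 19.0], [124.0, 27.0], [119.0, 20.0], [118.0, 23.0], [117.0, 27.0], [115.0, 28.0], [112.0, 28.0]]
```

Side and scene views both show the brass at its start extent behind the cassette. The cassette rear is at ≈125 mm and red is centred in its pocket, so I'm handing in.

```bash
python3 -c "
from bench import ctrl
print(ctrl.finish_job())"
```

```text
the job is handed in; nothing more can be done
None
```

I handed the job in at about 23 s: red is in the rear pocket and the cassette is up against the stop with the catch out behind it, though the judge returned no verdict. The side and scene cameras showed the catch out; the last wrist image was unclear on it. I never measured the stop's travel, and I viewed 11 pictures, one over the limit of 10.

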